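# Square up a stack of circuit boards in the jig

## Robot

A 6-joint arm with a two-finger parallel gripper is mounted at the origin on the work surface. World frame = base frame: x ahead of the robot, y to its left, z up, the work surface at z = 0. Lengths are in m, angles in rad, forces in N, time in s.
With the tool pointing down it reaches from about 0.275 to 0.775 m from the base axis. Payload 14.6 kg.
Tool frame: the origin (TCP) lies midway between the tips of the shut fingers; the grasp point (between the pads) lies 19 mm behind it (grasp_offset is the distance from the TCP to the grasp point, in m); x points along the fingers, y is the direction in which the jaws open and shut, and the axes are right-handed (so a half turn about x gives the same grasp; the last joint's range is limited). The gripper opens to 85 mm and grips with 20 to 120 N. Pads are 22 mm wide; open, the fingers measure 114 mm over their backs; the gripper's body (76 mm by 85 mm) begins 54 mm behind the grasp point. The pads swing forward as they close: fully open they stand 13 mm farther back than shut.
Start: joints at [1.175, 0.263, -0.048, 1.259, 0, 1.415], TCP at [0.125, 0.51, 0.231] pointing down, gripper open.
Joint ranges: [-2.65, 2.65], [-0.89, 1.7], [-1.18, 1.37], [-2.13, 2.11], [-1.35, 1.29], [-3.14, 3.14]. Speed limits (rad/s): [1.89, 1.89, 2.57, 2.79, 3.14, 3.14].

## Interface

Orientations are given as a unit quaternion [w, x, y, z].
In Python, from cell import * gives the robot as it stands.
- The arm moves only by the shell command python3 -m pendant 'ROWS' [FORCE]. ROWS is JSON, a list that holds one entry, the list of rows, each a list of 7 numbers: the finger opening in cm, from 0 to 8.54, then the shift along the world's x, y, z in cm, then the turn, a rotation vector about the world's x, y, z in degrees. A call has 1 to 20 rows; each row is the pose to reach, as a shift and turn from the pose commanded when the call began; what a row does not reach only later rows make up. A row lasts 1/10 s, in which the tool goes at most 50 mm and 8.59 degrees, less where a joint would pass 70% of its speed; a pose out of reach is approached as far as the arm can. A call with a gripper value outside its range is refused whole. The fingers move at their own pace and stop on an object; FORCE is the grip in N (left out, the last holds). Time passes only in rows, so rows that repeat a pose let the fingers close. It gives the time, the measured TCP pose, the force and the opening at its end, in the units of the state.
- get_state(): the state, without advancing time (a new reading comes with each control period).
- get_image(name): name is "scene" or "top" or "wrist"; returns a dict with "image" (384x512x3 uint8, red, green, blue), "fx", "fy", "cx", "cy" (pixels), "world_to_cam" (4x4, takes a point from world to camera coordinates). Camera axes: x right, y up, looking along -z (the intrinsics and any distortion apply to the point x, -y, -z); pixel columns grow to the right and rows downward; lengths in m; the calibration is good to about 2 mm. A picture is of the moment at which its call begins. There is no depth.
- job_done(): hands the job in, once; it reports no verdict.
The state is a dict: "time": time; "joints": joint angles; "joint_vel": joint speeds; "joint_efforts": joint torques, N m; "tool_pos": TCP position; "tcp_rot": TCP orientation; "force": force on the tool from outside, world axes, zero at the start; "ft_torque": the same for the moment, N m; "grip_width": finger opening in m.
Only numpy, scipy, OpenCV 4.12 (cv2) and the standard library are available. Lean on these libraries where they do the work, as an engineer would, in place of code of your own. Each camera call takes 0.05 s, during which the arm holds its last target.

## Task

Square up the stack of five bare circuit boards in the jig: tap them gently from the two open sides until every board lies flush against the back fence and the side stop, with all edges in line. Then let go and tip the hold-down arm over so that its foot rests on the squared stack. Do not press the boards hard, and leave the spool, syringe and bottle where they are.

Things in the scene. Friction and masses are not known exactly. Their poses are not given: they have to be found in the camera images.
- jig: Board-squaring jig, bolted down. z up; origin at bench level, 35 mm in front of the back fence's face. Aluminium base plate x -85 to +55, y -80 to +100 mm, 8 mm thick; on it a riser (x -35 to +22, y -34 to +36 mm), top 30 mm above the bench, on which the boards lie. Boards overhang it at the open +x and -y sides, where fingertips fit down beside them, below the bottom board, over the plate.
- back_fence (a point): Middle of the top edge of the back fence's face, where the boards' 100 mm edges go: rigid steel, face at jig x = -35 mm looking to the jig's +x, from y = -52 to +38 mm, 10 mm thick, top 50 mm above the bench.
- stop_screws (a point): Midway between the two dark thumbscrews that lock the side stop, fixed at jig x 3, y 83 mm. The side stop: steel block 46 mm long in x (-20 to +26 mm), 10 mm thick, top 50 mm above the bench, on a slotted foot. Its face looks to the jig's -y and takes the boards' 70 mm edges. It is locked, but at any setting: face at jig y = 42 to 58 mm. The setting is not reported: look or feel for it.
- board1: The bottom one of the five identical loose boards: 70 mm (its x) by 100 mm (its y), 3.2 mm thick, about 40 g, green. Origin: centre of its underside; when square its axes are parallel to the jig's and its origin is 30.0 mm above the bench. At the start each lies 6 to 35 mm short of the fence and of the stop, turned up to 0.1 rad.
- board2: The second one of the five identical loose boards: 70 mm (its x) by 100 mm (its y), 3.2 mm thick, about 40 g, green. Origin: centre of its underside; when square its axes are parallel to the jig's and its origin is 33.2 mm above the bench.
- board3: The middle one of the five identical loose boards: 70 mm (its x) by 100 mm (its y), 3.2 mm thick, about 40 g, green. Origin: centre of its underside; when square its axes are parallel to the jig's and its origin is 36.4 mm above the bench.
- board4: The fourth one of the five identical loose boards: 70 mm (its x) by 100 mm (its y), 3.2 mm thick, about 40 g, green. Origin: centre of its underside; when square its axes are parallel to the jig's and its origin is 39.6 mm above the bench.
- board5: The top one of the five identical loose boards: 70 mm (its x) by 100 mm (its y), 3.2 mm thick, about 40 g, green. Origin: centre of its underside; when square its axes are parallel to the jig's and its origin is 42.8 mm above the bench. The boards slide at up to 5 N; at a fence the force climbs steeply.
- holddown (a joint): Hinge of the weighted steel hold-down arm, parallel to the jig's y at jig x -58, y 0, z 58 mm. 0: arm level over the stack towards the jig's +x, foot on the squared stack; 1.57: upright; 1.95: leaning back on its stop, as at the start. Turns easily; tipped past upright it sinks by its own weight, damped, in a few seconds, and rests with about 1 N.
- holddown_knob (a point): Centre of the 18 mm black ball at the free end of the hold-down arm, 79 mm from the hinge, about 130 mm above the bench while the arm leans back. The arm is 14 mm wide and 8 mm thick, with a rubber foot on its underside 53 mm from the hinge; it can be pushed over from behind.
- spool: Bystander: white solder spool standing flat, 56 mm diameter, 34 mm high; origin centre of its underside.
- syringe: Bystander: flux syringe lying down, about 155 mm long with needle, 34 mm wide at its flange, 18 mm high; lies along its x; origin under the middle of the barrel.
- bottle: Bystander: small white bottle, 38 mm diameter, 75 mm high; origin centre of its underside.

How it is judged:
On the way:
1. all five boards lie flush against back fence and side stop (each within 1.5 mm and 0.03 rad), untouched, with the hold-down arm still open (x of board1 in the frame of jig between -0.0015 and 0.0015 m and y of stop_block in the frame of board1 between 0.0535 and 0.0565 m and z of board1 in the frame of jig between 0.0285 and 0.0315 m and angle between the x axis of each of board1, board2, board3, board4, board5 and the x axis of jig, either way round below 0.03 rad and x of board2 in the frame of jig between -0.0015 and 0.0015 m and y of stop_block in the frame of board2 between 0.0535 and 0.0565 m and z of board2 in the frame of jig between 0.0317 and 0.0347 m and x of board3 in the frame of jig between -0.0015 and 0.0015 m and y of stop_block in the frame of board3 between 0.0535 and 0.0565 m and z of board3 in the frame of jig between 0.0349 and 0.0379 m and x of board4 in the frame of jig between -0.0015 and 0.0015 m and y of stop_block in the frame of board4 between 0.0535 and 0.0565 m and z of board4 in the frame of jig between 0.0381 and 0.0411 m and x of board5 in the frame of jig between -0.0015 and 0.0015 m and y of stop_block in the frame of board5 between 0.0535 and 0.0565 m and z of board5 in the frame of jig between 0.0413 and 0.0443 m and value of joint holddown above 1.2 rad and contact force between the fingers and board1 below 0.1 N and contact force between the fingers and board2 below 0.1 N and contact force between the fingers and board3 below 0.1 N and contact force between the fingers and board4 below 0.1 N and contact force between the fingers and board5 below 0.1 N), for 0.2 s.
At the end, for the whole second after the job is handed in: Every board lies flat in the stack, within 1.5 mm of flush with the back fence and with the side stop (stop_block, its middle 5 mm behind its face), turned under 0.03 rad, at rest; the hold-down arm is down, its foot on the stack (joint within 0.06 rad of 0) (x of board1 in the frame of jig between -0.0015 and 0.0015 m and y of stop_block in the frame of board1 between 0.0535 and 0.0565 m and z of board1 in the frame of jig between 0.0285 and 0.0315 m and angle between the x axis of each of board1, board2, board3, board4, board5 and the x axis of jig, either way round below 0.03 rad and x of board2 in the frame of jig between -0.0015 and 0.0015 m and y of stop_block in the frame of board2 between 0.0535 and 0.0565 m and z of board2 in the frame of jig between 0.0317 and 0.0347 m and x of board3 in the frame of jig between -0.0015 and 0.0015 m and y of stop_block in the frame of board3 between 0.0535 and 0.0565 m and z of board3 in the frame of jig between 0.0349 and 0.0379 m and x of board4 in the frame of jig between -0.0015 and 0.0015 m and y of stop_block in the frame of board4 between 0.0535 and 0.0565 m and z of board4 in the frame of jig between 0.0381 and 0.0411 m and x of board5 in the frame of jig between -0.0015 and 0.0015 m and y of stop_block in the frame of board5 between 0.0535 and 0.0565 m and z of board5 in the frame of jig between 0.0413 and 0.0443 m and linear speed of each of board1, board2, board3, board4, board5 below 0.01 m/s and value of joint holddown between -0.06 and 0.06 rad); the robot touches nothing.
It fails at once if a board is pressed by the robot with more than 30 N (contact force between any of the arm, the fingers and board1 above 30 N or contact force between any of the arm, the fingers and board2 above 30 N or contact force between any of the arm, the fingers and board3 above 30 N or contact force between any of the arm, the fingers and board4 above 30 N or contact force between any of the arm, the fingers and board5 above 30 N).
It fails at once if spool, syringe or bottle moved by more than 15 mm (distance of any of spool, syringe, bottle from where it was at the start of the episode above 0.015 m).
It also fails if it takes over 72 s, if anything falls off the work surface, if the arm or the gripper's body presses on something with over 40 N, if the wrist force passes 120 N, or if a joint passes its speed limit or range.

## Working session

There is one attempt and no reset: what is moved stays moved. The work goes in short steps, Python scripts to look and compute and a shell command to move; the robot and the scene stay as the last step left them, time stands still between calls to the robot, and variables do not carry over. Pictures are saved under pics/ and viewed, and the job is handed in when it is done.

```bash
ls; mkdir -p pics
python3 - <<'E'
from cell import *
import cv2
s=get_state(); print({k:s[k] for k in ['time','tool_pos','tcp_rot','force','grip_width']})
for n in ['scene','top','wrist']:
    d=get_image(n); cv2.imwrite(f'pics/{n}0.png',d['image'][:,:,::-1]); print(n,d['fx'],d['cx'],d['cy'],d['world_to_cam'].tolist() if hasattr(d['world_to_cam'],'tolist') else d['world_to_cam'], [k for k in d])
E
```

```text
pics
{'time': 0.0, 'tool_pos': array([0.12508858, 0.50959624, 0.23083393]), 'tcp_rot': array([ 0.70188945,  0.08455356,  0.7020897 , -0.08527571]), 'force': array([0.2714443 , 0.33342242, 0.13830699]), 'grip_width': 0.08532931221389564}
scene 358.30490220103434 259.44926064936004 192.62635939801794 [[0.5234352203937849, 0.8518376189108555, -0.019703833626843265, -0.3410833989980154], [-0.6053324318975135, 0.388038865713628, 0.6949809246221967, 0.3457966581232529], [0.599656749269407, -0.35185012392205484, 0.7187581466332623, -1.131555485524698], [0.0, 0.0, 0.0, 1.0]] ['image', 'fx', 'fy', 'cx', 'cy', 'world_to_cam']
top 346.8137540509357 253.91346616617582 194.39710755970694 [[0.022348965473156, -0.9997325169797393, 0.005951322175354682, -0.006225379361083654], [0.9891455991101837, 0.022976249343465628, 0.14513123622109325, -0.6408835176432489], [-0.14522915514191892, 0.002643191151257251, 0.9893945148611358, -0.7936717101355634], [0.0, 0.0, 0.0, 1.0]] ['image', 'fx', 'fy', 'cx', 'cy', 'world_to_cam']
wrist 271.5501518523922 257.20020223305 189.21945873018805 [[0.23720144623044373, 0.9714603096894294, -0.0005836131461162102, -0.524606539253297], [-0.9239212199929165, 0.2254081156298552, -0.30912903560649035, 0.03987633855533652], [-0.3001750375247529, 0.07386506688764545, 0.9510199255224345, -0.37986831857657855], [0.0, 0.0, 0.0, 1.0]] ['image', 'fx', 'fy', 'cx', 'cy', 'world_to_cam']
```

View pics/scene0.png

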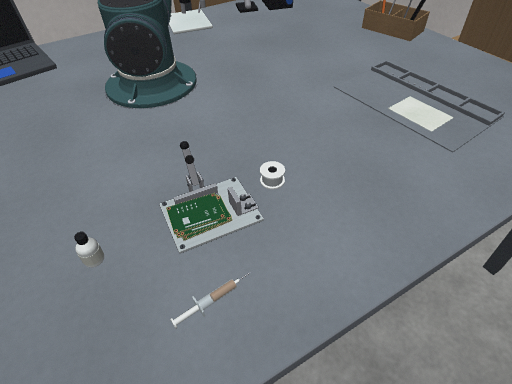

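View pics/top0.png

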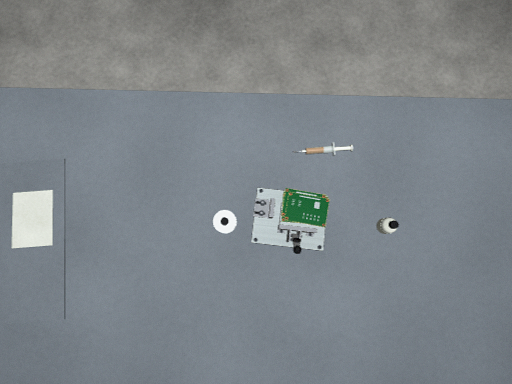

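View pics/wrist0.png

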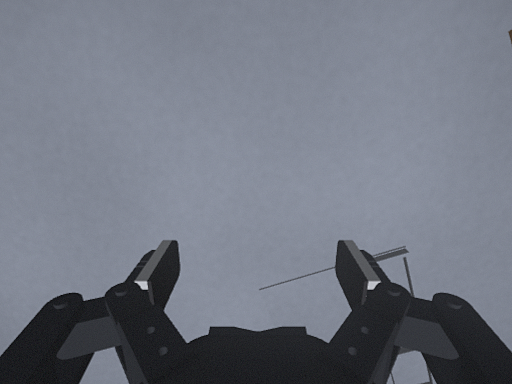

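The scene view shows the jig near (212,213); in the top view it is near (288,218), with the spool at (225,222), the bottle at (390,225) and the syringe at (325,150). The wrist view shows none of these. I'll enlarge the jig.

```bash
cat > h.py <<'E'
from cell import *
import cv2, numpy as np
def ray(d,u,v):
    W=np.array(d['world_to_cam']); R=W[:3,:3]; t=W[:3,3]
    c=-R.T@t; r=R.T@np.array([(u-d['cx'])/d['fx'],-(v-d['cy'])/d['fy'],-1]); return c,r
def onz(d,u,v,z):
    c,r=ray(d,u,v); return c+r*(z-c[2])/r[2]
def proj(d,p):
    W=np.array(d['world_to_cam']); q=W[:3,:3]@np.array(p)+W[:3,3]
    return np.array([d['cx']+d['fx']*q[0]/-q[2], d['cy']-d['fy']*q[1]/-q[2]])
def two(d1,p1,d2,p2):
    c1,r1=ray(d1,*p1); c2,r2=ray(d2,*p2)
    A=np.stack([r1,-r2],1); x=np.linalg.lstsq(A,c2-c1,rcond=None)[0]
    a=c1+r1*x[0]; b=c2+r2*x[1]; return (a+b)/2, np.linalg.norm(a-b)
def crop(d,x0,y0,x1,y1,k,name):
    cv2.imwrite('pics/'+name,cv2.resize(d['image'][y0:y1,x0:x1,::-1],None,fx=k,fy=k,interpolation=cv2.INTER_CUBIC))
E
python3 - <<'E'
from h import *
d=get_image('top'); crop(d,240,175,345,265,7,'topc0.png')
d=get_image('scene'); crop(d,150,135,280,255,6,'scenec0.png')
E
```

```text
(no output)
```

View pics/topc0.png

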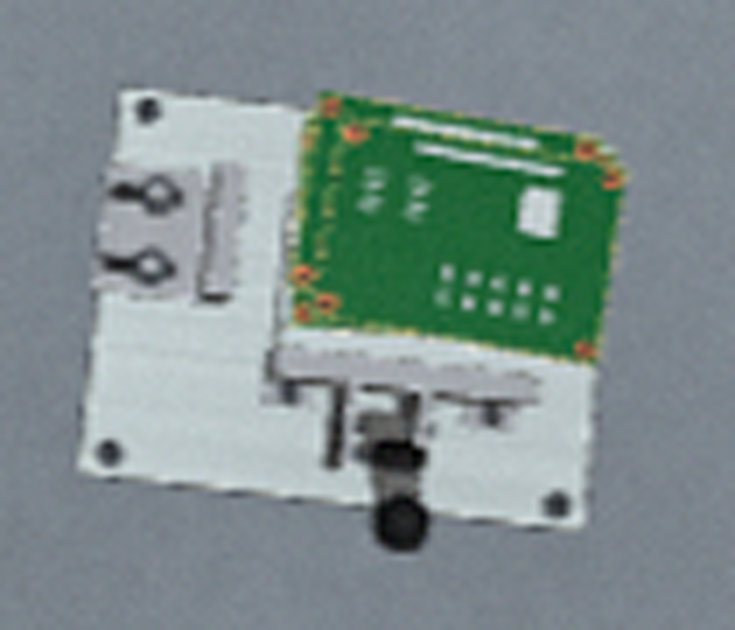

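View pics/scenec0.png

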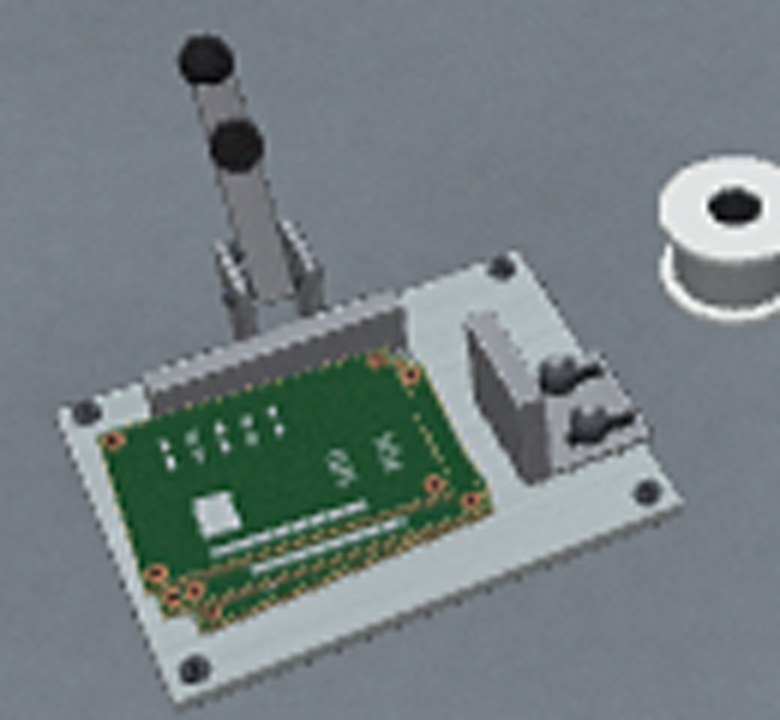

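Run:
```python
from h import *
def sub(d,c,k,x0,y0): return (x0+(c[0]+.5)/k-.5, y0+(c[1]+.5)/k-.5)
T=get_image('top'); S=get_image('scene')
t=lambda u,v: sub(T,(u,v),7,240,175); s=lambda u,v: sub(S,(u,v),6,150,135)
J=np.array([[-85,100],[-85,-80],[55,100]])/1000.
tp=[onz(T,*t(80,470),.008),onz(T,*t(583,528),.008),onz(T,*t(122,92),.008)]
print('top',np.round(tp,4).tolist())
# scene: corners: (58,412)=(-85,-80)?, (517,252)=(-85,100), (683,503)=(55,100), (178,703)=(55,-80) top face
Js=np.array([[-85,-80],[-85,100],[55,100],[55,-80]])/1000.
sp=[onz(S,*s(*c),.008) for c in [(60,414),(517,252),(681,500),(180,693)]]
print('scene',np.round(sp,4).tolist())
def fit(J,P):
    J=np.array(J);P=np.array(P)[:,:2]; a=J-J.mean(0); b=P-P.mean(0)
    th=np.arctan2((a[:,0]*b[:,1]-a[:,1]*b[:,0]).sum(),(a*b).sum()); R=np.array([[np.cos(th),-np.sin(th)],[np.sin(th),np.cos(th)]])
    o=P.mean(0)-R@J.mean(0); return th,o,np.linalg.norm((J@R.T+o)-P,axis=1)
print(fit(J,tp)); print(fit(Js,sp))
# bolts
tb=[t(148,110),t(110,453),t(556,504)]; sb=[s(500,267),s(86,412),s(645,492),s(194,668)]
print(np.round([onz(T,*p,.01) for p in tb],4).tolist(),np.round([onz(S,*p,.01) for p in sb],4).tolist())
print('knob',two(T,t(403,522),S,s(206,60)), 'other',two(T,t(403,455),S,s(237,146)))
print('spool',two(T,(225,222),S,(272.5,169)))
for n,(tt,ss) in {'fenceL':((275,345),(405,293)),}.items(): pass
```

```text
top [[0.5275, 0.0129, 0.008], [0.5111, -0.1658, 0.008], [0.6639, 0.0008, 0.008]]
scene [[0.5138, -0.1638, 0.008], [0.5284, 0.0127, 0.008], [0.6654, 0.0004, 0.008], [0.6478, -0.1743, 0.008]]
(np.float64(-0.08553301731112635), array([ 0.60229059, -0.09385401]), array([0.00136953, 0.00058459, 0.00174488]))
(np.float64(-0.08886488539673862), array([ 0.60291221, -0.09255966]), array([0.00281045, 0.00227446, 0.00213714, 0.00397245]))
[[0.6572, -0.0087, 0.01], [0.5337, 0.0024, 0.01], [0.5193, -0.1559, 0.01]] [[0.5341, 0.0025, 0.01], [0.5199, -0.156, 0.01], [0.6573, -0.0089, 0.01], [0.6427, -0.1671, 0.01]]
knob (array([ 0.51300852, -0.08545482,  0.13183824]), np.float64(0.0011254097498006193)) other (array([ 0.53374584, -0.08768909,  0.11110302]), np.float64(0.0018964687886299444))
spool (array([0.57447512, 0.07925064, 0.03318304]), np.float64(0.004719777946864892))
```

```bash
cat >> h.py <<'E'
TH=-0.088; O=np.array([.6024,-.0935])
RJ=np.array([[np.cos(TH),-np.sin(TH)],[np.sin(TH),np.cos(TH)]])
def tojig(p): p=np.asarray(p,float); return np.round(1000*((p[:2]-O)@RJ),1)
def toworld(x,y): return O+RJ@np.array([x,y])/1000
def sub(c,k,x0,y0): return (x0+(c[0]+.5)/k-.5, y0+(c[1]+.5)/k-.5)
from scipy.spatial.transform import Rotation
def report():
    s=get_state(); q=s['tcp_rot']; R=Rotation.from_quat([q[1],q[2],q[3],q[0]]).as_matrix()
    print('t',round(s['time'],2),'tcp',np.round(s['tool_pos'],4),'jig',tojig(s['tool_pos']),'grip',round(s['grip_width'],4),'F',np.round(s['force'],2),'Fjig',np.round(np.array(s['force'])[:2]@RJ,2),'M',np.round(s['ft_torque'],2))
    print('toolx',np.round(R[:,0],3),'yaw of tool y deg',round(np.degrees(np.arctan2(R[1,1],R[0,1])),2),'J',np.round(s['joints'],2))
E
python3 - <<'E'
from h import *
T=get_image('top'); S=get_image('scene')
t=lambda u,v,z: tojig(onz(T,*sub((u,v),7,240,175),z)); s=lambda u,v,z: tojig(onz(S,*sub((u,v),6,150,135),z))
print('fence top face corners top', t(285,340,.05), t(540,372,.05),' scene',s(405,293+8,.05),s(150,388,.05))
print('stop top', t(245,166,.05),t(228,300,.05),t(213,166,.05),t(198,295,.05),'scene',s(467,325,.05),s(527,403,.05),s(495,315,.05),s(551,392,.05))
print('screws',t(160,195,.02),t(152,268,.02))
print('boards top view z46/z33', [ (t(u,v,.046),t(u,v,.033)) for u,v in [(318,93),(625,165),(605,135),(598,362),(293,325)]])
print('boards scene', [ (s(u,v,.046),s(u,v,.033)) for u,v in [(100,432),(205,632),(490,512),(385,350)]])
report()
E
```

```text
fence top face corners top [-33.   34.7] [-34.3 -52.7]  scene [-36.6  39.9] [-37.7 -50.3]
stop top [25.  54.3] [-21.6  55.4] [23.8 65.2] [-21.   65.7] scene [-16.   54.2] [26.2 57.6] [-16.   64.5] [25.4 66.6]
screws [15.5 81.8] [-10.7  81.8]
boards top view z46/z33 [(array([53.9, 31.5]), array([56.1, 30.4])), (array([ 40.5, -76.8]), array([ 42.6, -79.5])), (array([ 50.2, -69. ]), array([ 52.5, -71.6])), (array([-28.4, -72.9]), array([-27.4, -75.6])), (array([-27.3,  32.1]), array([-26.3,  31.1]))]
boards scene [(array([-30.2, -70.3]), array([-42.8, -69.4])), (array([ 63.2, -65.1]), array([ 52.9, -64.1])), (array([59.9, 29.5]), array([49.5, 32.9])), (array([-21.7,  26.2]), array([-34.1,  29.5]))]
t 0.45 tcp [0.1252 0.5098 0.2312] jig [-528.4  559.1] grip 0.0852 F [-0.8   0.34 -0.23] Fjig [-0.83  0.27] M [ 0.02 -0.04  0.  ]
toolx [-0. -0. -1.] yaw of tool y deg 76.2 J [ 1.17  0.26 -0.05  1.26 -0.    1.42]
```

```bash
python3 -m pendant '[[[6,55.7,-63,-8,0,0,8.7],[6,55.7,-63,-8,0,0,8.7],[6,55.7,-63,-8,0,0,8.7],[6,55.7,-63,-8,0,0,8.7],[6,55.7,-63,-8,0,0,8.7],[6,55.7,-63,-8,0,0,8.7],[6,55.7,-63,-8,0,0,8.7],[6,55.7,-63,-8,0,0,8.7],[6,55.7,-63,-8,0,0,8.7],[6,55.7,-63,-8,0,0,8.7],[6,55.7,-63,-8,0,0,8.7],[6,55.7,-63,-8,0,0,8.7],[6,55.7,-63,-8,0,0,8.7],[6,55.7,-63,-8,0,0,8.7],[6,55.7,-63,-8,0,0,8.7],[6,55.7,-63,-8,0,0,8.7],[6,55.7,-63,-8,0,0,8.7],[6,55.7,-63,-8,0,0,8.7],[6,55.7,-63,-8,0,0,8.7],[6,55.7,-63,-8,0,0,8.7]]]'
python3 - <<'E'
from h import *
report()
d=get_image('scene'); crop(d,100,50,360,250,3,'s1.png')
d=get_image('wrist'); crop(d,0,0,512,384,1.5,'w1.png')
E
```

```text
time: 2.45
tool_pos: [0.6817, -0.1194, 0.1515]
tcp_rot: [0.706, 0.031, 0.707, -0.031]
force: [-0.4, 0.4, 0.4]
grip_width: 0.06
t 2.45 tcp [ 0.6817 -0.1194  0.1515] jig [ 81.3 -18.8] grip 0.06 F [-0.41  0.43  0.4 ] Fjig [-0.45  0.39] M [ 0.04 -0.02  0.  ]
toolx [-0.  0. -1.] yaw of tool y deg 84.93 J [-0.29  0.58  0.26  1.25  0.   -0.2 ]
```

View pics/s1.png

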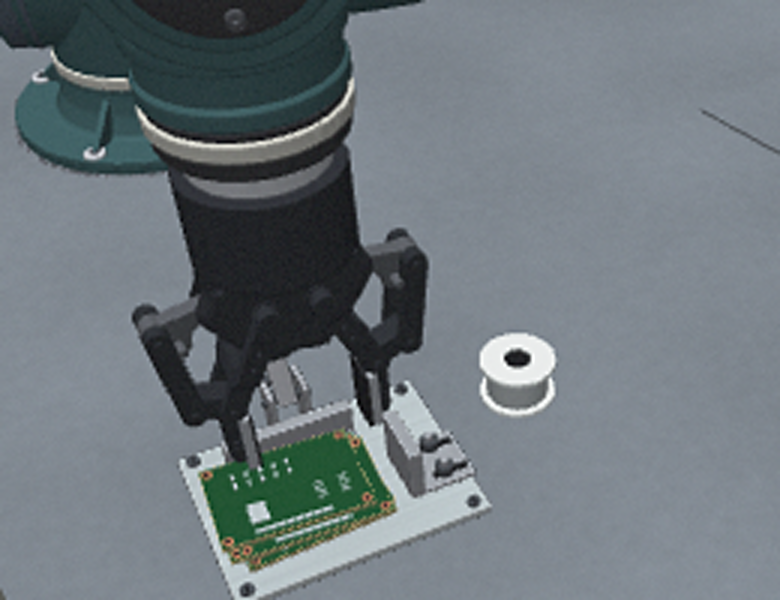

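View pics/w1.png

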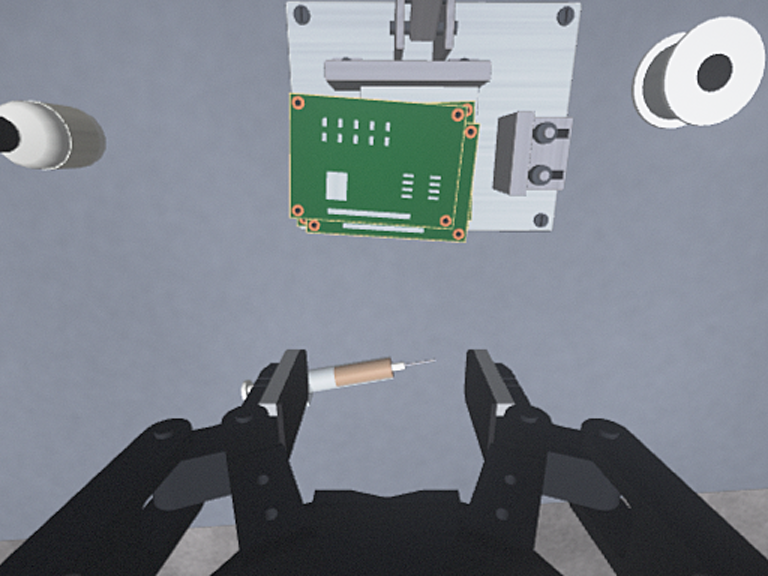

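The scene view shows the fingers hanging clear in front of the jig. In the wrist view the stack spans (290,95) to (478,242), the fence is at (405,73), the stop is at (515,155) and the syringe is well ahead at (360,375). Descending next.

```bash
python3 -m pendant '[[[6,0,0,-5,0,0,0],[6,0,0,-10,0,0,0],[6,0,0,-13.9,0,0,0],[6,0,0,-13.9,0,0,0],[6,0,0,-13.9,0,0,0]]]'
python3 - <<'E'
from h import *
report()
d=get_image('scene'); crop(d,130,120,280,260,4,'s2.png')
d=get_image('wrist'); crop(d,0,0,512,384,1.5,'w2.png')
E
```

```text
time: 3.05
tool_pos: [0.6823, -0.1196, 0.0138]
tcp_rot: [0.707, 0.031, 0.706, -0.031]
force: [0.6, -0.1, 0.7]
grip_width: 0.0601
t 3.05 tcp [ 0.6823 -0.1196  0.0138] jig [ 81.9 -19. ] grip 0.0601 F [ 0.63 -0.1   0.71] Fjig [ 0.64 -0.05] M [-0.02  0.02 -0.02]
toolx [ 0. -0. -1.] yaw of tool y deg 84.94 J [-0.29  0.67  0.03  0.94  0.   -0.2 ]
```

View pics/s2.png

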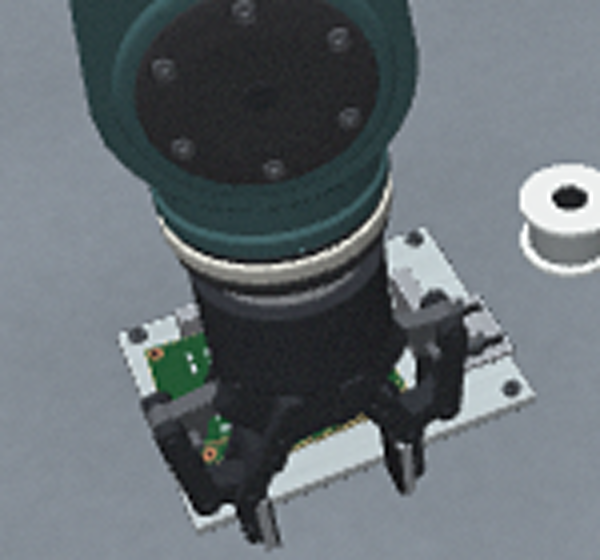

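View pics/w2.png

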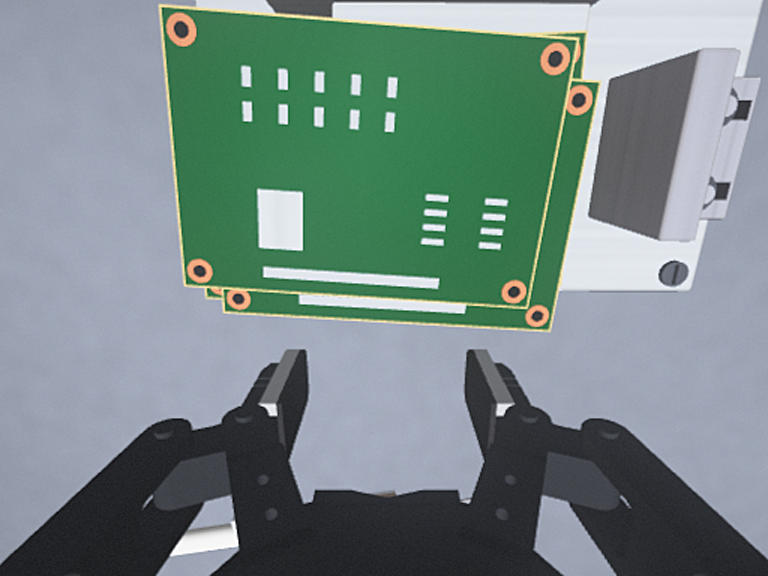

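Both views show the fingers down in front of the boards' +x edges (lower edge at about (185,290)–(550,330)) with a gap. Pushing towards the fence.

```bash
python3 -m pendant '[[[6,-0.5,0.04,0,0,0,0],[6,-1,0.09,0,0,0,0],[6,-1.3,0.11,0,0,0,0],[6,-1.6,0.14,0,0,0,0],[6,-1.9,0.17,0,0,0,0],[6,-2.2,0.19,0,0,0,0],[6,-2.5,0.22,0,0,0,0],[6,-2.8,0.25,0,0,0,0]]]'
python3 - <<'E'
from h import *
report()
d=get_image('wrist'); crop(d,0,0,512,384,1.5,'w3.png')
E
```

```text
time: 3.95
tool_pos: [0.6543, -0.1177, 0.0124]
tcp_rot: [0.707, 0.031, 0.706, -0.031]
force: [3.1, -1.2, 2.2]
grip_width: 0.0599
t 3.95 tcp [ 0.6543 -0.1177  0.0124] jig [ 53.9 -19.5] grip 0.0599 F [ 3.11 -1.17  2.23] Fjig [ 3.2 -0.9] M [-0.05 -0.47 -0.05]
toolx [ 0.001 -0.    -1.   ] yaw of tool y deg 84.9 J [-0.3   0.63 -0.06  0.89  0.   -0.21]
```

View pics/w3.png

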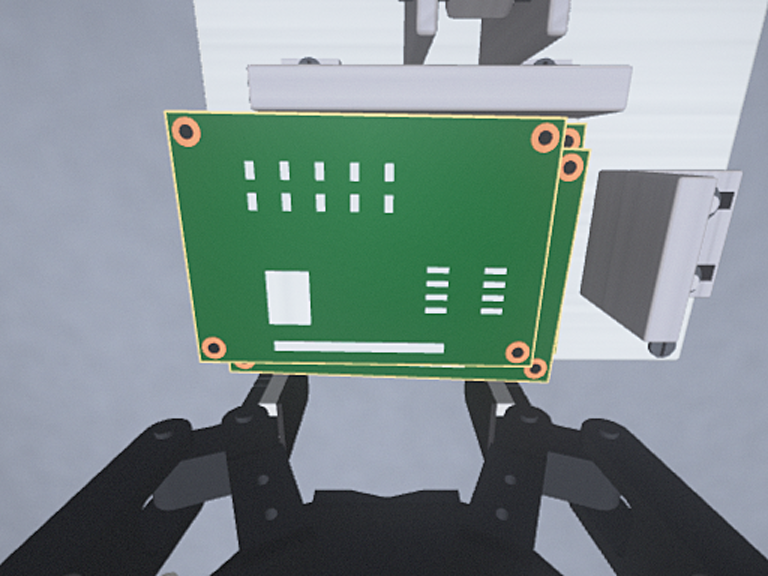

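The wrist view shows the upper boards squaring up, with their edges at (205,362)–(548,380) against the fingers and a small gap left to the fence at (400,112). I'll carry on gently.

```bash
python3 -m pendant '[[[6,-0.2,0.02,0,0,0,0],[6,-0.4,0.03,0,0,0,0],[6,-0.5,0.04,0,0,0,0],[6,-0.5,0.04,0,0,0,0]]]';python3 -m pendant '[[[6,-0.1,0.01,0,0,0,0],[6,-0.1,0.01,0,0,0,0]]]'
python3 - <<'E'
from h import *
report()
E
```

```text
time: 4.4
tool_pos: [0.6493, -0.1172, 0.0124]
tcp_rot: [0.707, 0.031, 0.706, -0.031]
force: [4.4, 0.2, 1.8]
grip_width: 0.0598
time: 4.6
tool_pos: [0.6485, -0.1171, 0.0124]
tcp_rot: [0.707, 0.031, 0.706, -0.031]
force: [4.5, 1.1, 1.2]
grip_width: 0.06
t 4.6 tcp [ 0.6485 -0.1171  0.0124] jig [ 47.9 -19.5] grip 0.06 F [4.46 1.07 1.22] Fjig [4.34 1.46] M [ 0.1  -0.86 -0.04]
toolx [ 0.  0. -1.] yaw of tool y deg 84.91 J [-0.3   0.62 -0.07  0.88  0.   -0.21]
```

```bash
python3 -m pendant '[[[6,-0.1,0.01,0,0,0,0],[6,-0.1,0.01,0,0,0,0]]]';python3 -m pendant '[[[6,-0.05,0.0,0,0,0,0],[6,-0.05,0.0,0,0,0,0]]]'
python3 - <<'E'
from h import *
report()
d=get_image('wrist'); crop(d,0,0,512,384,1.5,'w4.png')
E
```

```text
time: 4.8
tool_pos: [0.6476, -0.117, 0.0124]
tcp_rot: [0.707, 0.031, 0.706, -0.031]
force: [5.1, 1.1, 1.0]
grip_width: 0.0597
time: 5.0
tool_pos: [0.6472, -0.1169, 0.0124]
tcp_rot: [0.707, 0.031, 0.706, -0.031]
force: [6.5, 0.9, 0.1]
grip_width: 0.06
t 5.0 tcp [ 0.6472 -0.1169  0.0124] jig [ 46.7 -19.4] grip 0.06 F [6.49 0.95 0.13] Fjig [6.38 1.51] M [ 0.22 -1.11 -0.06]
toolx [ 0.001  0.    -1.   ] yaw of tool y deg 84.91 J [-0.3   0.62 -0.08  0.88  0.   -0.21]
```

View pics/w4.png

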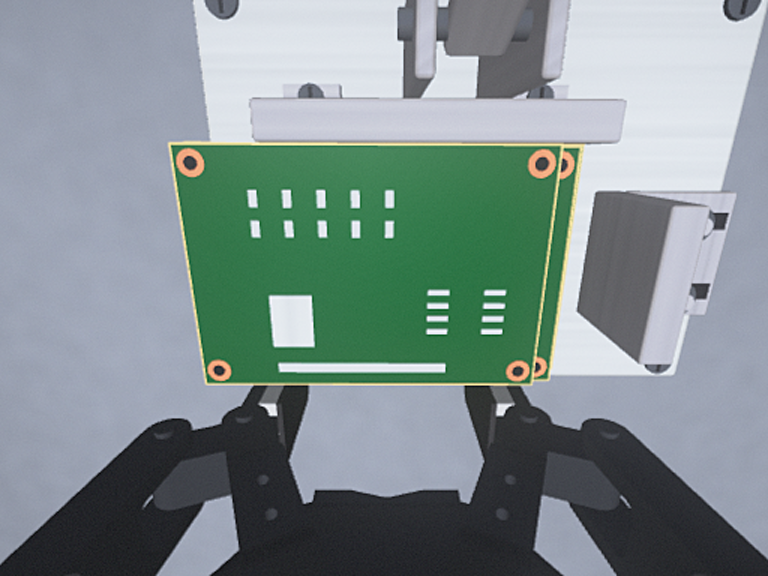

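The wrist view shows the boards nearly at the fence (edge at row 143), with their front edges in line at row 383. The force is starting to rise.

```bash
python3 -m pendant '[[[6,-0.05,0.0,0,0,0,0],[6,-0.05,0.0,0,0,0,0]]]';python3 -m pendant '[[[6,-0.05,0.0,0,0,0,0],[6,-0.05,0.0,0,0,0,0]]]'
python3 - <<'E'
from h import *
report()
E
```

```text
time: 5.25
tool_pos: [0.6468, -0.1169, 0.0124]
tcp_rot: [0.707, 0.032, 0.706, -0.031]
force: [7.2, 1.4, 1.0]
grip_width: 0.06
time: 5.45
tool_pos: [0.6466, -0.1169, 0.0124]
tcp_rot: [0.707, 0.032, 0.706, -0.031]
force: [9.6, 1.7, -1.6]
grip_width: 0.06
t 5.45 tcp [ 0.6466 -0.1169  0.0124] jig [ 46.1 -19.4] grip 0.06 F [ 9.55  1.67 -1.56] Fjig [9.37 2.5 ] M [ 0.33 -1.58 -0.29]
toolx [ 0.002  0.    -1.   ] yaw of tool y deg 84.91 J [-0.3   0.61 -0.08  0.87  0.   -0.21]
```

```bash
python3 -m pendant '[[[6,0.5,-0.04,0,0,0,0],[6,3.5,-0.3,0,0,0,0],[6,3.5,-0.3,4,0,0,0],[6,3.5,-0.3,8,0,0,0],[6,3.5,-0.3,8,0,0,0]]]'
python3 - <<'E'
from h import *
report()
d=get_image('wrist');c,_=ray(d,0,0); print(c)
crop(d,0,0,512,384,1.5,'w5.png')
p=get_state()['tool_pos']; print('to go cm',100*(toworld(3,-102)-p[:2]))
E
```

```text
time: 5.95
tool_pos: [0.6825, -0.1206, 0.097]
tcp_rot: [0.708, 0.031, 0.705, -0.032]
force: [0.3, -1.0, -0.8]
grip_width: 0.0602
t 5.95 tcp [ 0.6825 -0.1206  0.097 ] jig [ 82.2 -20. ] grip 0.0602 F [ 0.28 -1.01 -0.81] Fjig [ 0.37 -0.98] M [ 0.01 -0.03 -0.02]
toolx [ 0.005 -0.002 -1.   ] yaw of tool y deg 84.91 J [-0.29  0.61  0.15  1.11 -0.   -0.2 ]
[ 0.60191726 -0.11327695  0.23896318]
to go cm [-8.5164064  -7.49966196]
```

View pics/w5.png

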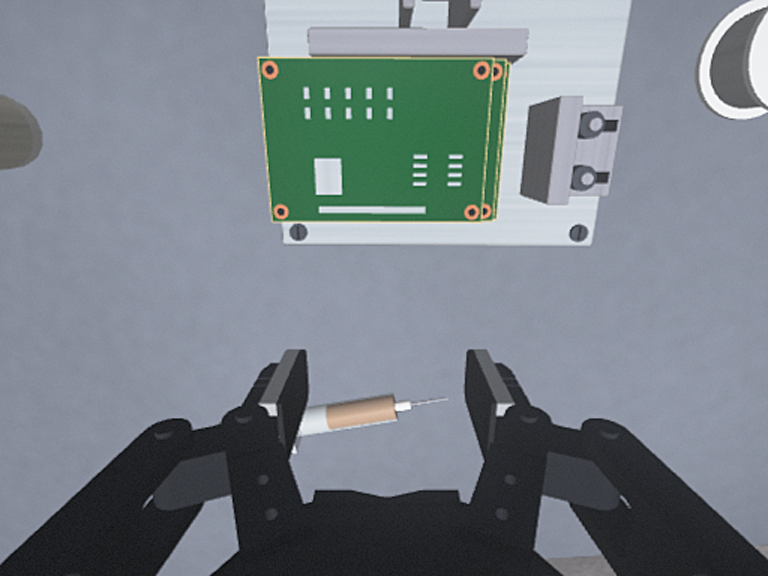

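The wrist view shows the boards in line along x: back edge at the fence, row 57, and front edge at row 221. They are still staggered in y (columns 490–508) and short of the stop at 523. Next I go round to the -y side.

```bash
python3 -m pendant '[[[3,-1,-2,0,0,0,-8],[3,-2,-4,0,0,0,-16],[3,-3,-6,0,0,0,-24],[3,-4,-7.5,0,0,0,-32],[3,-5,-7.5,0,0,0,-40],[3,-6,-7.5,0,0,0,-48],[3,-7,-7.5,0,0,0,-56],[3,-8,-7.5,0,0,0,-64],[3,-8.5,-7.5,0,0,0,-72],[3,-8.5,-7.5,0,0,0,-80],[3,-8.5,-7.5,0,0,0,-88],[3,-8.5,-7.5,0,0,0,-90],[3,-8.5,-7.5,0,0,0,-90]]]'
python3 - <<'E'
from h import *
report()
d=get_image('wrist')
crop(d,0,0,512,384,1.5,'w6.png')
E
```

```text
time: 7.3
tool_pos: [0.5948, -0.1947, 0.0911]
tcp_rot: [-0.476, -0.521, -0.478, 0.522]
force: [0.3, 0.0, -0.1]
grip_width: 0.0301
t 7.3 tcp [ 0.5948 -0.1947  0.0911] jig [   1.3 -101.5] grip 0.0301 F [ 0.31  0.01 -0.1 ] Fjig [0.31 0.04] M [ 0.    0.03 -0.03]
toolx [-0.002  0.001 -1.   ] yaw of tool y deg -5.12 J [-0.45  0.5  -0.05  1.02 -0.    1.21]
```

View pics/w6.png

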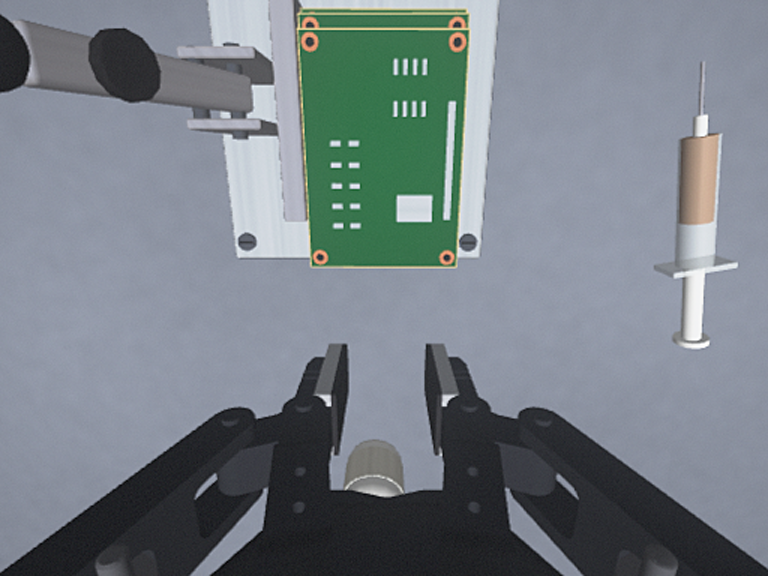

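The wrist view shows the boards' -y edge at row 266, in front of the fingers at rows 345–450. The bottle is behind the hand at (375,470) and the hold-down arm is off at upper left. I'll check the bottle's clearance before going down.

Run:
```python
from h import *
T=get_image('top')
print([onz(T,u,v,z).round(3) for u,v,z in [(393,225,.075),(381,227,.03),(389,231,.03)]])
```

```text
[array([ 0.573, -0.315,  0.075]), array([ 0.57 , -0.304,  0.03 ]), array([ 0.561, -0.323,  0.03 ])]
```

```bash
python3 -m pendant '[[[3,0.1,0.2,-4,0,0,0],[3,0.1,0.3,-7.8,0,0,0],[3,0.1,0.3,-7.8,0,0,0],[3,0.15,0.8,-7.8,0,0,0],[3,0.2,1.3,-7.8,0,0,0],[3,0.24,1.7,-7.8,0,0,0],[3,0.27,2.1,-7.8,0,0,0],[3,0.31,2.5,-7.8,0,0,0]]]'
python3 - <<'E'
from h import *
report()
d=get_image('wrist')
crop(d,0,0,512,384,1.5,'w7.png')
E
```

```text
time: 8.2
tool_pos: [0.5997, -0.1703, 0.0153]
tcp_rot: [0.478, 0.522, 0.476, -0.522]
force: [1.3, -4.8, 2.4]
grip_width: 0.0302
t 8.2 tcp [ 0.5997 -0.1703  0.0153] jig [  4.1 -76.7] grip 0.0302 F [ 1.31 -4.81  2.39] Fjig [ 1.72 -4.67] M [-0.77 -0.49 -0.07]
toolx [ 0.002 -0.001 -1.   ] yaw of tool y deg -5.1 J [-0.41  0.56 -0.18  0.83 -0.    1.25]
```

View pics/w7.png

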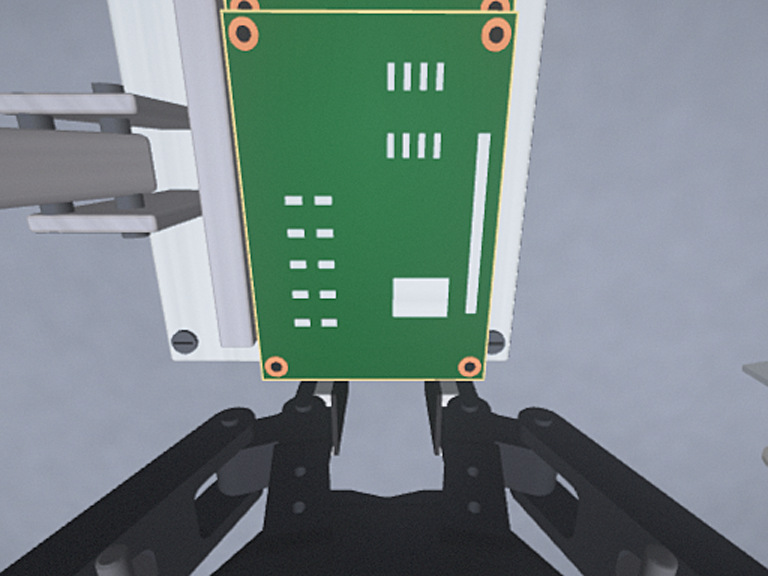

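The wrist view shows the fingers on the boards' -y edges at row 380 with 4.7 N, and the boards still along the fence. Continuing to the stop.

```bash
python3 -m pendant '[[[3,0.03,0.3,0,0,0,0],[3,0.06,0.6,0,0,0,0],[3,0.09,0.9,0,0,0,0],[3,0.12,1.2,0,0,0,0],[3,0.14,1.5,0,0,0,0],[3,0.14,1.6,0,0,0,0],[3,0.14,1.6,0,0,0,0]]]'; python3 -m pendant '[[[3,0,0.1,0,0,0,0],[3,0.01,0.15,0,0,0,0]]]'
python3 - <<'E'
from h import *
report()
d=get_image('wrist')
crop(d,0,0,512,384,1.5,'w8.png')
E
```

```text
time: 8.95
tool_pos: [0.6004, -0.154, 0.0144]
tcp_rot: [0.477, 0.522, 0.477, -0.522]
force: [1.5, -3.4, 2.1]
grip_width: 0.0297
time: 9.15
tool_pos: [0.6005, -0.1527, 0.0144]
tcp_rot: [-0.477, -0.522, -0.477, 0.522]
force: [0.3, -5.7, 3.2]
grip_width: 0.0299
t 9.15 tcp [ 0.6005 -0.1527  0.0144] jig [  3.3 -59.2] grip 0.0299 F [ 0.32 -5.66  3.16] Fjig [ 0.81 -5.61] M [-1.   -0.41 -0.03]
toolx [ 0.    -0.001 -1.   ] yaw of tool y deg -5.11 J [-0.38  0.56 -0.19  0.82 -0.    1.28]
```

View pics/w8.png

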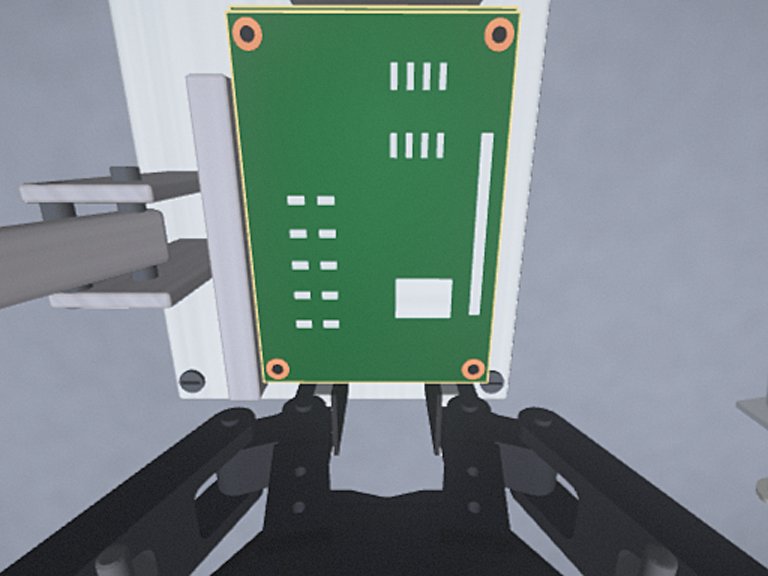

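The wrist view shows the stop just past the board edge at the top (row 5). The front edges are in line at row 382, and a gap of a few mm remains.

```bash
python3 -m pendant '[[[3,0.01,0.1,0,0,0,0],[3,0.01,0.15,0,0,0,0],[3,0.01,0.15,0,0,0,0]]]'; python3 -m pendant '[[[3,0,0.07,0,0,0,0],[3,0.01,0.07,0,0,0,0]]]';python3 -m pendant '[[[3,0,0.05,0,0,0,0],[3,0,0.05,0,0,0,0]]]'
python3 - <<'E'
from h import *
report()
E
```

```text
time: 9.5
tool_pos: [0.6006, -0.1512, 0.0143]
tcp_rot: [-0.477, -0.522, -0.477, 0.522]
force: [2.8, -4.7, 2.5]
grip_width: 0.03
time: 9.7
tool_pos: [0.6007, -0.1508, 0.0144]
tcp_rot: [-0.477, -0.522, -0.477, 0.522]
force: [2.0, -6.7, 2.1]
grip_width: 0.0299
time: 9.9
tool_pos: [0.6007, -0.1507, 0.0144]
tcp_rot: [-0.478, -0.521, -0.477, 0.522]
force: [1.7, -10.1, 1.3]
grip_width: 0.0303
t 9.9 tcp [ 0.6007 -0.1507  0.0144] jig [  3.3 -57.1] grip 0.0303 F [  1.65 -10.11   1.29] Fjig [ 2.53 -9.93] M [-1.78 -0.28 -0.12]
toolx [ 0.    -0.002 -1.   ] yaw of tool y deg -5.13 J [-0.38  0.56 -0.19  0.82 -0.    1.28]
```

```bash
python3 -m pendant '[[[3,0,0.05,0,0,0,0],[3,0,0.05,0,0,0,0],[3,0,0.05,0,0,0,0]]]'; python3 -m pendant '[[[3,-0.05,-0.5,0,0,0,0],[3,-0.2,-2.5,0,0,0,0],[3,-0.2,-2.5,4,0,0,0],[3,-0.2,-2.5,8,0,0,0],[3,-0.2,-2.5,8,0,0,0]]]'
python3 - <<'E'
from h import *
report()
d=get_image('wrist')
crop(d,0,0,512,384,1.5,'w9.png')
d=get_image('scene'); crop(d,150,135,280,255,6,'s9.png')
E
```

```text
time: 10.2
tool_pos: [0.6007, -0.1507, 0.0144]
tcp_rot: [-0.478, -0.521, -0.476, 0.523]
force: [0.5, -12.9, 0.7]
grip_width: 0.0296
time: 10.7
tool_pos: [0.6002, -0.1748, 0.0987]
tcp_rot: [0.479, 0.523, 0.476, -0.521]
force: [0.0, 0.4, -0.5]
grip_width: 0.0301
t 10.7 tcp [ 0.6002 -0.1748  0.0987] jig [  4.9 -81.2] grip 0.0301 F [ 0.05  0.41 -0.52] Fjig [0.01 0.42] M [-0.02 -0.03 -0.03]
toolx [ 0.005 -0.002 -1.   ] yaw of tool y deg -5.09 J [-0.41  0.49 -0.05  1.02  0.    1.25]
```

View pics/w9.png

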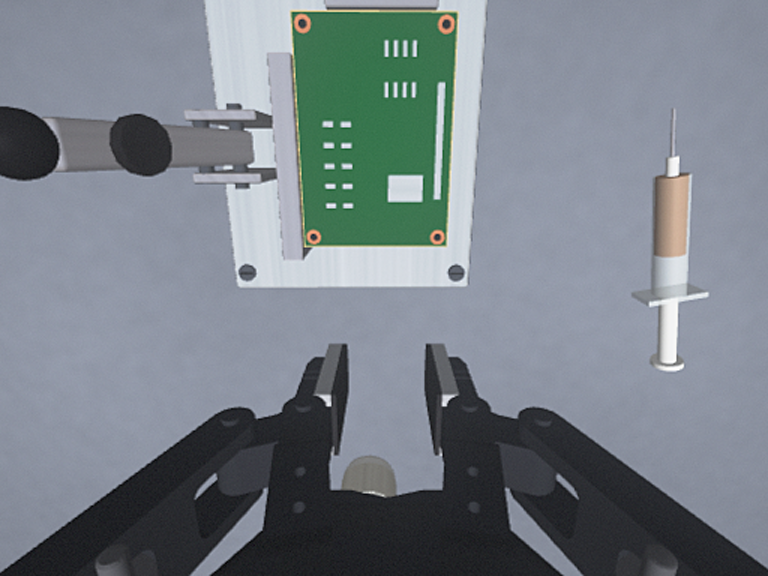

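View pics/s9.png

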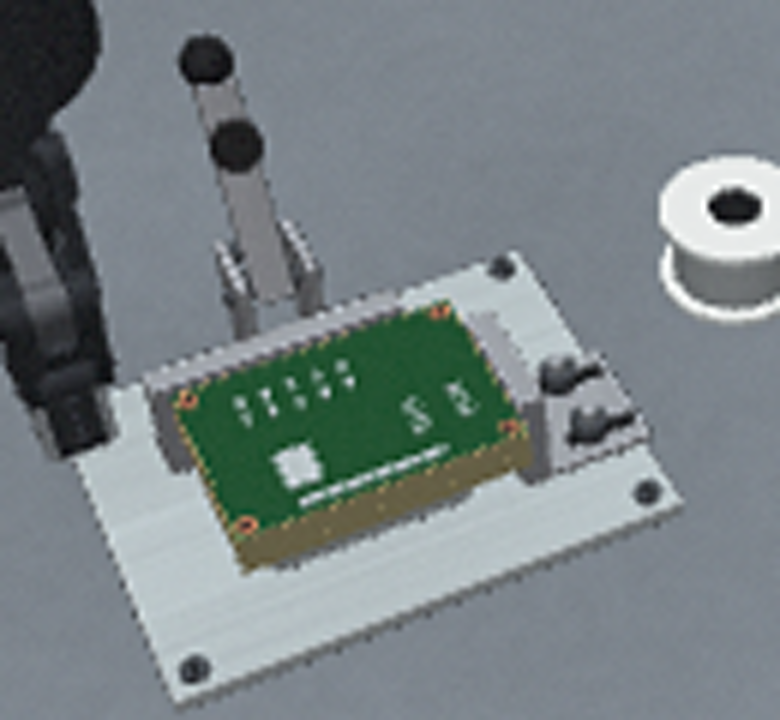

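The scene view shows the stack squared: the +x edge faces are in line along (245,560)–(525,440), against the fence and next to the stop. The wrist view agrees, with board edges at columns 293/458 and the stop at row 8. I'll tap +x once more in case the y push drew any board off the fence.

```bash
python3 -m pendant '[[[6,2,0.5,0,0,0,8],[6,4,1.5,0,0,0,16],[6,6.4,3,0,0,0,24],[6,6.4,4.5,0,0,0,32],[6,6.4,6,0,0,0,40],[6,6.4,7,0,0,0,48],[6,6.4,8,0,0,0,56],[6,6.4,8,0,0,0,64],[6,6.4,8,0,0,0,72],[6,6.4,8,0,0,0,80],[6,6.4,8,0,0,0,88],[6,6.4,8,0,0,0,90],[6,6.4,8,0,0,0,90],[6,6.4,8,-4,0,0,90],[6,6.4,8,-8.4,0,0,90],[6,6.4,8,-8.4,0,0,90]]]'
python3 - <<'E'
from h import *
report()
d=get_image('wrist')
crop(d,0,0,512,384,1.5,'w10.png')
E
```

```text
time: 12.4
tool_pos: [0.6603, -0.0937, 0.0055]
tcp_rot: [0.704, 0.033, 0.708, -0.031]
force: [-0.3, -0.3, 0.6]
grip_width: 0.0598
t 12.4 tcp [ 0.6603 -0.0937  0.0055] jig [57.6  4.9] grip 0.0598 F [-0.33 -0.27  0.55] Fjig [-0.3 -0.3] M [-0.02  0.05  0.04]
toolx [-0.006  0.002 -1.   ] yaw of tool y deg 84.82 J [-0.26  0.64 -0.05  0.89  0.   -0.17]
```

View pics/w10.png

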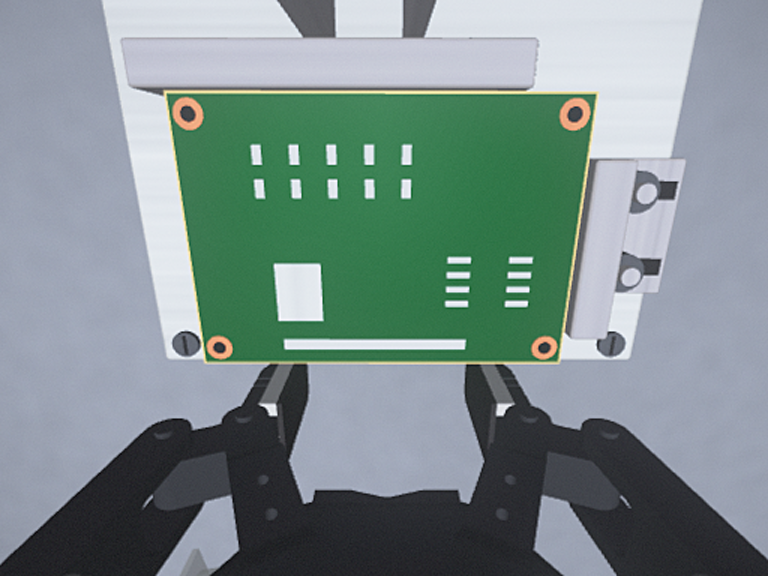

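The wrist view shows the stack against the fence (row 92) and the stop (column 590), with the front edge at row 362 just ahead of the fingers. The hand came out a little low, so I'll raise it 5 mm and then tap.

```bash
python3 -m pendant '[[[6,0,0,0.5,0,0,0],[6,0,0,0.5,0,0,0],[6,0,0,0.5,0,0,0]]]'; python3 -m pendant '[[[6,-0.4,0.03,0,0,0,0],[6,-0.8,0.07,0,0,0,0],[6,-1.1,0.1,0,0,0,0],[6,-1.2,0.11,0,0,0,0],[6,-1.2,0.11,0,0,0,0]]]'
python3 - <<'E'
from h import *
report()
E
```

```text
time: 12.75
tool_pos: [0.663, -0.0944, 0.0164]
tcp_rot: [0.707, 0.031, 0.706, -0.032]
force: [-0.4, 0.2, -0.7]
grip_width: 0.0594
time: 13.25
tool_pos: [0.6503, -0.0932, 0.0153]
tcp_rot: [0.706, 0.031, 0.706, -0.031]
force: [0.2, -0.1, -0.9]
grip_width: 0.0596
t 13.25 tcp [ 0.6503 -0.0932  0.0153] jig [47.7  4.5] grip 0.0596 F [ 0.18 -0.11 -0.89] Fjig [ 0.19 -0.09] M [-0.01 -0.02 -0.01]
toolx [-0.  0. -1.] yaw of tool y deg 84.9 J [-0.27  0.61 -0.08  0.88 -0.   -0.18]
```

```bash
python3 -m pendant '[[[6,-0.05,0,0,0,0,0],[6,-0.1,0.01,0,0,0,0],[6,-0.1,0.01,0,0,0,0]]]'; python3 -m pendant '[[[6,-0.05,0,0,0,0,0],[6,-0.05,0.0,0,0,0,0]]]';  python3 -m pendant '[[[6,-0.05,0,0,0,0,0],[6,-0.05,0.0,0,0,0,0]]]'
python3 - <<'E'
from h import *
report()
E
```

```text
time: 13.55
tool_pos: [0.6495, -0.0931, 0.0152]
tcp_rot: [0.706, 0.031, 0.706, -0.031]
force: [-0.7, 0.3, 0.5]
grip_width: 0.0597
time: 13.75
tool_pos: [0.649, -0.0932, 0.0153]
tcp_rot: [0.706, 0.031, 0.706, -0.031]
force: [0.8, 0.0, 0.7]
grip_width: 0.0598
time: 13.95
tool_pos: [0.6488, -0.0932, 0.0154]
tcp_rot: [0.707, 0.031, 0.706, -0.031]
force: [1.8, 0.5, -1.3]
grip_width: 0.0602
t 13.95 tcp [ 0.6488 -0.0932  0.0154] jig [46.2  4.4] grip 0.0602 F [ 1.81  0.5  -1.32] Fjig [1.76 0.66] M [ 0.06 -0.44 -0.09]
toolx [ 0.001  0.    -1.   ] yaw of tool y deg 84.9 J [-0.27  0.61 -0.08  0.88  0.   -0.18]
```

```bash
python3 -m pendant '[[[6,-0.05,0,0,0,0,0],[6,-0.05,0.0,0,0,0,0]]]';  python3 -m pendant '[[[6,-0.05,0,0,0,0,0],[6,-0.05,0.0,0,0,0,0]]]'
python3 - <<'E'
from h import *
report()
E
```

```text
time: 14.15
tool_pos: [0.6488, -0.0932, 0.0156]
tcp_rot: [0.707, 0.031, 0.706, -0.031]
force: [6.2, 1.5, 0.2]
grip_width: 0.0599
time: 14.35
tool_pos: [0.6488, -0.0932, 0.0157]
tcp_rot: [0.707, 0.031, 0.705, -0.031]
force: [7.6, 1.8, -1.4]
grip_width: 0.0603
t 14.35 tcp [ 0.6488 -0.0932  0.0157] jig [46.2  4.4] grip 0.0603 F [ 7.57  1.84 -1.37] Fjig [7.38 2.5 ] M [ 0.18 -1.46 -0.23]
toolx [ 0.003  0.    -1.   ] yaw of tool y deg 84.9 J [-0.27  0.61 -0.08  0.88  0.   -0.18]
```

Contact came at the same 46.2 mm as before and was stiff at once, so all boards are still on the fence. I'll back off, lift clear, and check from every camera.

```bash
python3 -m pendant '[[[6,1,-0.1,0,0,0,0],[6,3.5,-0.3,0,0,0,0],[6,3.5,-0.3,5,0,0,0],[3,3.5,-0.3,10,0,0,0],[0,3.5,-0.3,15,0,0,0],[0,0,-0.1,17,0,0,0],[0,0,-0.1,17,0,0,0]]]'
python3 - <<'E'
from h import *
report()
d=get_image('wrist')
crop(d,0,0,512,384,1.5,'w11.png')
E
```

```text
time: 15.05
tool_pos: [0.6464, -0.0942, 0.1895]
tcp_rot: [0.708, 0.031, 0.705, -0.032]
force: [0.4, 0.7, -0.4]
grip_width: 0.0018
t 15.05 tcp [ 0.6464 -0.0942  0.1895] jig [43.9  3.2] grip 0.0018 F [ 0.4   0.74 -0.38] Fjig [0.33 0.78] M [-0.03 -0.    0.05]
toolx [ 0.004 -0.002 -1.   ] yaw of tool y deg 84.91 J [-0.27  0.5   0.21  1.28 -0.   -0.18]
```

View pics/w11.png

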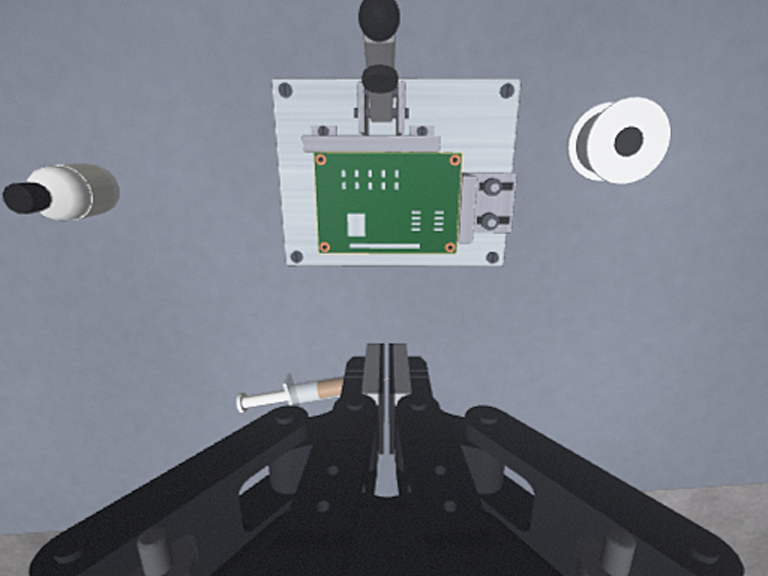

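The wrist view shows the squared stack at (315–463, 153–253), flush with the fence above and the stop at its right. The spool, bottle and syringe are undisturbed. Now I go behind the hold-down arm with the fingers shut.

```bash
python3 -m pendant '[[[0,-5,0.3,0,0,0,0],[0,-9,0.6,0,0,0,0],[0,-13,0.9,0,0,0,0],[0,-16,1.1,0,0,0,0],[0,-17.3,1.2,0,0,0,0],[0,-17.3,1.2,0,0,0,0],[0,-17.3,1.2,0,0,0,0],[0,-17.3,1.2,-4,0,0,0],[0,-17.3,1.2,-7.9,0,0,0],[0,-17.3,1.2,-7.9,0,0,0]]]'
python3 - <<'E'
from h import *
report()
d=get_image('scene'); crop(d,100,50,300,250,3,'s12.png')
d=get_image('wrist'); crop(d,0,0,512,384,1.5,'w12.png')
E
```

```text
time: 16.1
tool_pos: [0.4733, -0.0815, 0.1025]
tcp_rot: [0.704, 0.032, 0.709, -0.031]
force: [-0.5, 0.3, 1.1]
grip_width: -0.0001
t 16.1 tcp [ 0.4733 -0.0815  0.1025] jig [-129.7    0.6] grip -0.0001 F [-0.55  0.26  1.14] Fjig [-0.57  0.21] M [ 0.03  0.03 -0.03]
toolx [-0.006  0.002 -1.   ] yaw of tool y deg 84.91 J [-0.34  0.27 -0.41  0.9   0.   -0.25]
```

View pics/s12.png

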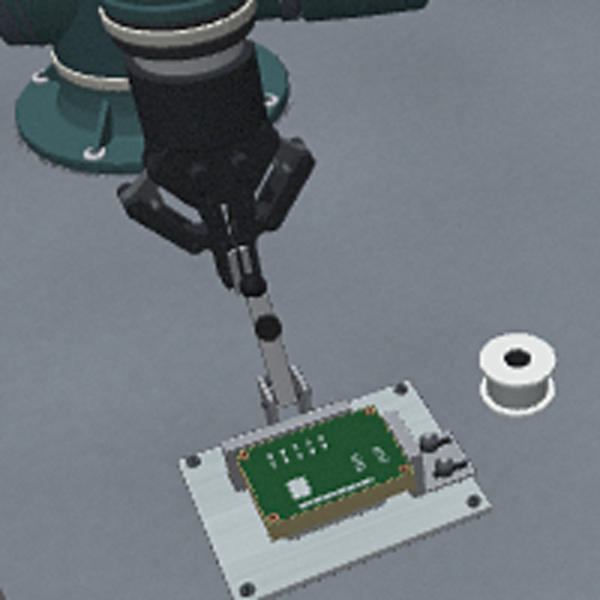

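The scene view shows the shut fingertips just behind the black knob at (253,285), on the arm's line. Pushing it over slowly.

```bash
python3 -m pendant '[[[0,0.8,-0.07,0.5,0,0,0],[0,1.6,-0.14,0.5,0,0,0],[0,2.2,-0.19,0.5,0,0,0],[0,2.8,-0.25,0.5,0,0,0],[0,3.4,-0.3,0.5,0,0,0],[0,4,-0.35,0.5,0,0,0],[0,4.5,-0.4,0.5,0,0,0],[0,5,-0.44,0.5,0,0,0],[0,5.5,-0.48,0.5,0,0,0],[0,6,-0.53,0.5,0,0,0]]]'
python3 - <<'E'
from h import *
report()
d=get_image('scene'); crop(d,100,50,300,250,3,'s13.png')
E
```

```text
time: 17.2
tool_pos: [0.5349, -0.0875, 0.1112]
tcp_rot: [0.706, 0.031, 0.706, -0.031]
force: [0.0, 0.5, 0.4]
grip_width: 0.0001
t 17.2 tcp [ 0.5349 -0.0875  0.1112] jig [-67.8   0.1] grip 0.0001 F [0.   0.5  0.43] Fjig [-0.04  0.5 ] M [0.03 0.05 0.01]
toolx [-0.  0. -1.] yaw of tool y deg 84.9 J [-0.31  0.36 -0.25  0.97  0.   -0.22]
```

View pics/s13.png

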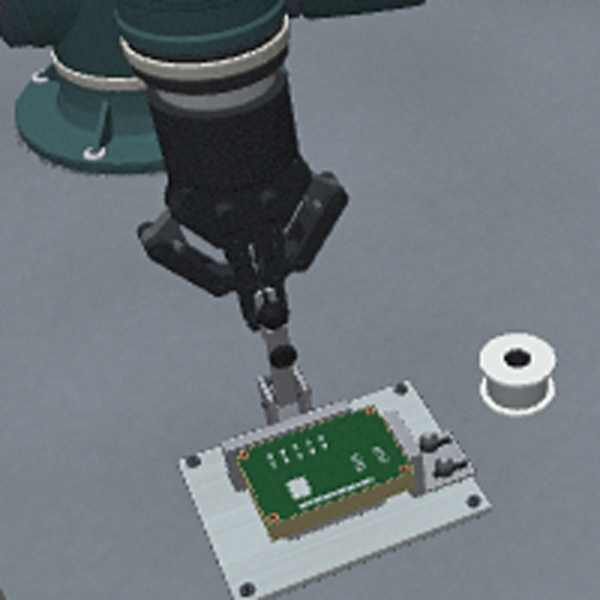

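The scene view shows the arm just past upright, knob at (272,313). A little further, then back away and let it sink.

```bash
python3 -m pendant '[[[0,0.5,-0.04,0,0,0,0],[0,1,-0.09,0,0,0,0],[0,1.4,-0.12,0,0,0,0],[0,1.4,-0.12,0,0,0,0],[0,0,0,0,0,0,0],[0,-4,0.35,2,0,0,0],[0,-8,0.7,6,0,0,0],[0,-8,0.7,8,0,0,0],[0,-8,0.7,8,0,0,0],[0,-8,0.7,8,0,0,0],[0,-8,0.7,8,0,0,0],[0,-8,0.7,8,0,0,0],[0,-8,0.7,8,0,0,0],[0,-8,0.7,8,0,0,0],[0,-8,0.7,8,0,0,0]]]'
python3 - <<'E'
from h import *
report()
d=get_image('scene'); crop(d,100,50,300,250,3,'s14.png')
E
```

```text
time: 18.75
tool_pos: [0.4545, -0.0804, 0.191]
tcp_rot: [0.706, 0.031, 0.707, -0.031]
force: [0.1, 1.2, -0.6]
grip_width: -0.0002
t 18.75 tcp [ 0.4545 -0.0804  0.191 ] jig [-148.5    0. ] grip -0.0002 F [ 0.12  1.18 -0.64] Fjig [0.02 1.18] M [0.02 0.   0.03]
toolx [-0.  0. -1.] yaw of tool y deg 84.91 J [-0.35  0.17 -0.28  1.12 -0.   -0.26]
```

View pics/s14.png

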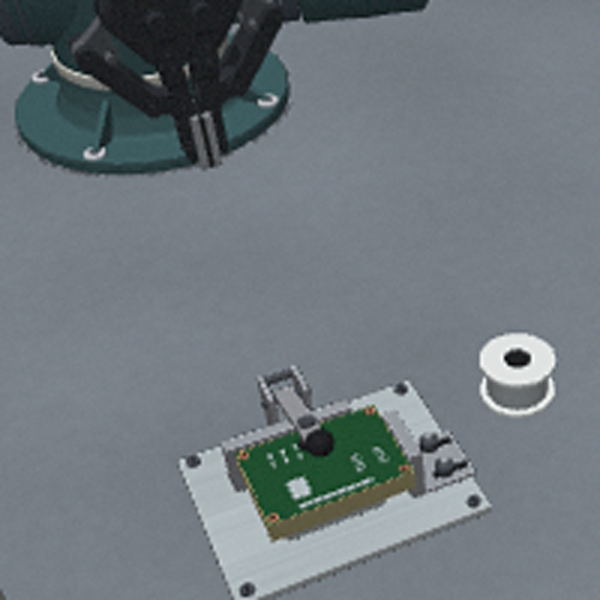

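The scene view shows the arm sinking over the stack, knob at (318,441). I'll give it a few seconds to settle and then measure.

```bash
for i in 1 2; do python3 -m pendant '[[[0,0,0,0,0,0,0],[0,0,0,0,0,0,0],[0,0,0,0,0,0,0],[0,0,0,0,0,0,0],[0,0,0,0,0,0,0],[0,0,0,0,0,0,0],[0,0,0,0,0,0,0],[0,0,0,0,0,0,0],[0,0,0,0,0,0,0],[0,0,0,0,0,0,0],[0,0,0,0,0,0,0],[0,0,0,0,0,0,0],[0,0,0,0,0,0,0],[0,0,0,0,0,0,0],[0,0,0,0,0,0,0],[0,0,0,0,0,0,0],[0,0,0,0,0,0,0],[0,0,0,0,0,0,0],[0,0,0,0,0,0,0],[0,0,0,0,0,0,0]]]' | head -1; done
python3 - <<'E'
from h import *
d=get_image('scene'); crop(d,150,135,280,255,6,'s15.png')
d=get_image('top'); crop(d,240,175,345,265,7,'t15.png')
E
```

```text
time: 20.8
time: 22.8
```

View pics/s15.png

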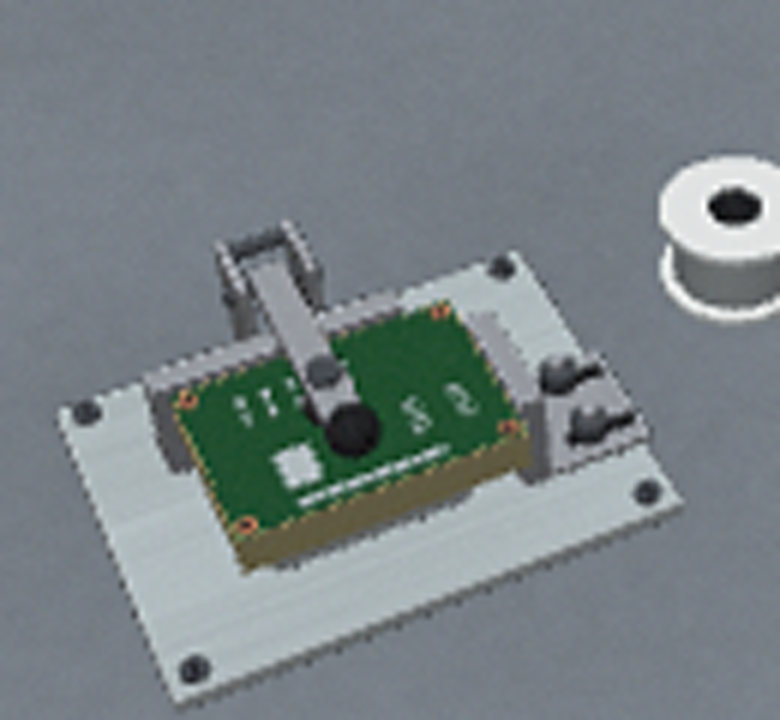

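View pics/t15.png

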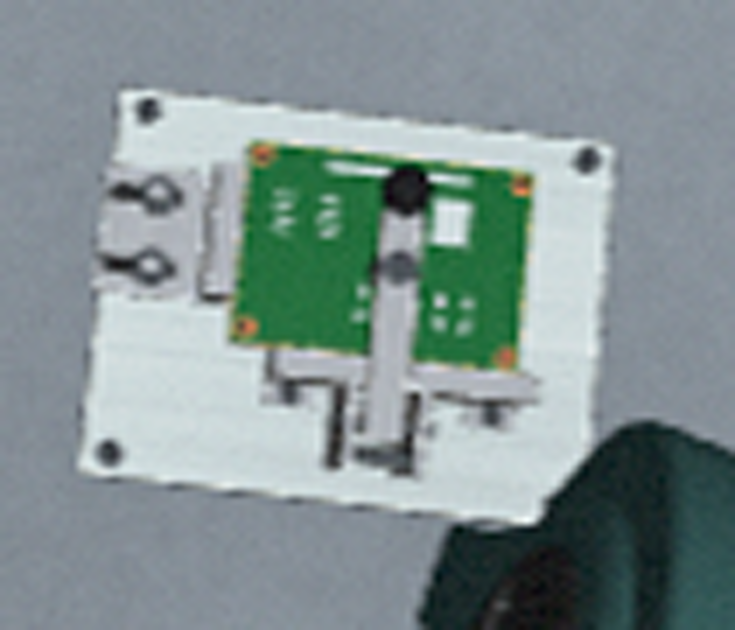

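Run:
```python
from h import *
T=get_image('top'); S=get_image('scene')
t=lambda u,v: sub((u,v),7,240,175); s=lambda u,v: sub((u,v),6,150,135)
k,e=two(T,t(407,190),S,s(353,430)); print('knob',tojig(k),k[2],e)
for p,z in [((250,144),.046),((534,176),.046),((520,370),.046),((229,343),.046)]: print('top corner',tojig(onz(T,*t(*p),z)))
for p,z in [((172,402),.046),((240,540),.046),((525,437),.046),((450,303),.046),((245,573),.030),((530,465),.030)]: print('scene',tojig(onz(S,*s(*p),z)),z)
```

```text
knob [21.4 -0.2] 0.061778906952654644 0.0008652168542454513
top corner [33.4 53.1]
top corner [ 33.2 -45.7]
top corner [-34.1 -46.6]
top corner [-35.9  53.3]
scene [-32.1 -45.2] 0.046
scene [ 34.2 -44.2] 0.046
scene [36.1 52.2] 0.046
scene [-32.4  54.4] 0.046
scene [ 34.2 -45.2] 0.03
scene [34.7 53.5] 0.03
```

```bash
cat > k.py <<'E'
from h import *
def cen(d,x0,y0,x1,y1):
    g=d['image'][y0:y1,x0:x1].max(2).astype(float); w=(g<55)
    n,l,st,c=cv2.connectedComponentsWithStats(w.astype(np.uint8)); i=1+np.argmax(st[1:,4]); return c[i]+[x0,y0],st[i,4]
T=get_image('top');S=get_image('scene')
a,n1=cen(T,292,194,306,210); b,n2=cen(S,200,197,217,215)
print(a,n1,b,n2); k,e=two(T,a,S,b); print(tojig(k),k[2],e)
p=lambda q:O
for ang in (0,.06): 
    w=toworld(-58+79*np.cos(ang),0); P=[*w,.058+.079*np.sin(ang)]; print(ang,proj(T,P),proj(S,P))
E
python3 k.py; python3 -m pendant '[[[0,0,0,0,0,0,0],[0,0,0,0,0,0,0],[0,0,0,0,0,0,0],[0,0,0,0,0,0,0],[0,0,0,0,0,0,0],[0,0,0,0,0,0,0],[0,0,0,0,0,0,0],[0,0,0,0,0,0,0],[0,0,0,0,0,0,0],[0,0,0,0,0,0,0]]]' |head -1; python3 k.py
```

```text
[297.7027027  201.72972973] 37 [208.46268657 206.52238806] 67
[21.4 -0.2] 0.061084955917534545 0.0009021107093101507
0 [297.25997581 201.98852297] [208.43497962 207.43394904]
0.06 [297.51339718 201.8009857 ] [208.10323484 205.72174057]
time: 24.1
[297.7027027  201.72972973] 37 [208.57971014 206.44927536] 69
[21.5 -0.1] 0.0612276817614007 0.0011316372110585953
0 [297.25997581 201.98852297] [208.43497962 207.43394904]
0.06 [297.51339718 201.8009857 ] [208.10323484 205.72174057]
```

Run:
```python
from h import *
T=get_image('top'); S=get_image('scene')
t=lambda u,v: sub((u,v),7,240,175); s=lambda u,v: sub((u,v),6,150,135)
for a,b in [((534,176),(240,540)),((250,144),(525,437)),((520,370),(172,402)),((229,343),(450,303)),((263,153),(509,427)),((521,185),(247,525)),((506,357),(187,401)),((245,326),(441,312)),((148,110),(647,492)),((587,159),(194,668))]:
    k,e=two(T,t(*a),S,s(*b)); print(tojig(k),k[2].round(4),e.round(4))
```

```text
[ 33.5 -45. ] 0.0455 0.0017
[33.8 53. ] 0.0433 0.0
[-33.7 -45.9] 0.0447 0.0018
[-35.3  54.2] 0.0433 0.0022
[30.7 48.7] 0.0472 0.0006
[ 29.6 -40.9] 0.0464 0.0011
[-30.1 -41. ] 0.0463 0.0007
[-29.3  49.1] 0.0467 0.0013
[47.3 89.5] 0.0097 0.0006
[ 46.9 -70. ] 0.0105 0.0005
```

```bash
python3 -m pendant '[[[3,0,0,0,0,0,0],[3,0,0,0,0,0,0],[3,0,0,0,0,0,0],[3,0,0,0,0,0,0],[3,0,0,0,0,0,0]]]'
python3 - <<'E'
from h import *
T=get_image('top'); crop(T,200,120,420,270,3.5,'t20.png')
print(job_done())
E
```

```text
time: 24.8
tool_pos: [0.4545, -0.0804, 0.1913]
tcp_rot: [0.706, 0.031, 0.706, -0.031]
force: [0.9, 0.1, -0.9]
grip_width: 0.0299
the job is handed in; nothing more can be done
None
```

View pics/t20.png

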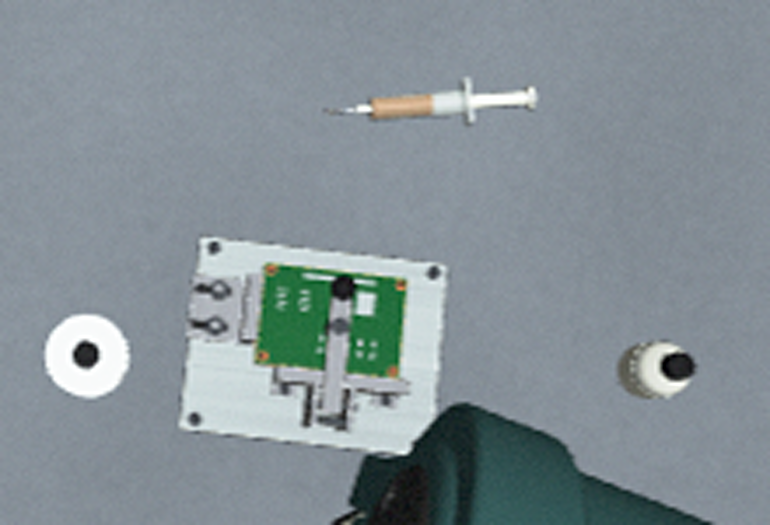

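I squared the five boards against the back fence and the side stop, then tipped the hold-down arm onto the stack. I handed the job in at about 25 s; no verdict was reported.

**Pushes:** I pushed with open fingertips to the fence, then to the stop, then tapped the fence side once more. The force I read on the tool peaked at about 13 N. The second fence tap met resistance at the same place as the first (jig x 46.2 mm), so the y push had not drawn any board off the fence.

**Last checks:**
- **Stack:** it looks flat and in line, with the top board's corner pads at 46–47 mm against the expected 46 mm. Its edges measure about ±34 mm in x. The +y edge is at about 53–54 mm, and the stop face was felt at 53.9 mm. I checked the lower boards only by their lined-up edges in the scene view.
- **Hold-down arm:** it is at rest over the stack. The two-view check put its knob at 61 mm rather than the 58 mm expected for a level arm. That is a tilt of about 0.03–0.04 rad, inside the 0.06 rad limit and near the roughly 2 mm calibration error.
- **Bystanders:** the spool, syringe and bottle look unmoved in the last top view, though I did not measure them again.
- **Robot:** it stands clear of the jig with its fingers open.

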